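# Press a cork foot onto a clay coaster

## Task

Pick up the self-adhesive cork disc and lay it flat and centred on the clay coaster in the nest of the blue lever press, letting go of it, with the red safety catch still locked. Then flip the catch fully outward, and only then pull the lever over and down to its stop so that the foot presses the cork on the coaster, and finish while still holding the lever down there (it springs back up if let go). Leave everything else on the table where it is.

Things in the scene. Friction and masses are not known exactly. Their poses are not given: they have to be found in the camera images.
- press: the blue lever press, fixed to the table. Origin: on the table under the centre of its nest; its x points from its open front to its hinge at the back, y to its left, z up. Base plate 215 x 190 mm, x from -50 to +165 mm, 18 mm thick; two hinge cheeks at x 120, y +/-70 mm, up to z 75 mm. Its place and yaw differ each time
- nest (a point): centre of the floor of the press's round nest (66 mm diameter, 5 mm deep; floor 13 mm above the table)
- coaster_center (a point): centre of the brown clay coaster, 64 mm diameter, 9 mm thick, loose in the nest with 1 mm of play; its top is 22 mm above the table and 4 mm above the base plate
- cork_center (a point): centre (half-way up) of the light tan cork disc, 56 mm diameter, 8 mm thick, weighing 11 to 22 g, at first flat on the table; one of three discs of that size lying near one another, whose places are swapped. Laid on the coaster its centre is 26 mm above the table
- catch (a joint): angle of the red safety catch: 0 = locked (upright), 1.45 rad = flipped fully outward (to the press's -y) and lying beside the base. It turns about an axle along the press's x at y -97 mm, z 35 mm. Very light (about 0.012 N m of friction); it stays upright by itself, and past about 0.6 rad it falls outward on its own and stays there
- catch_tip (a point): centre of the round upper edge of the catch's thumb paddle: a red paddle 30 mm wide along the press's x, 12 mm thick (16 mm at the edge), standing up from the axle to 82 mm above it; this point lies 74 mm from the axle (109 mm above the table when locked, at x 15, y -97 mm of the press). A second, taller red finger on the same axle at x 103 mm (to 130 mm above the table) stands in front of a pin on the lever and blocks it until the catch is flipped
- lever (a joint): angle of the lever: 0 = upright (start), 1.571 rad = pulled over towards the press's front (-x) and down to its stop, lying level. With the catch locked it moves hardly at all (under 0.1 rad at a 25 N pull). A spring returns it to 0; the pull at the bar is about 2 N at first and 10 N at the stop
- lever_hinge (a point): centre of the lever's hinge axle, which lies along the press's y: at x 120, z 60 mm of the press
- lever_bar (a point): centre of the lever's black handle bar: round, 16 mm diameter, 88 mm long along the press's y, between the two arms (10 mm thick, at y +/-56 mm) of a yoke; 190 mm from the hinge axle, so 250 mm above the table at the start and 60 mm at the stop. The bar is free of other parts for 60 mm towards the hinge
- foot: the black round presser foot, 40 mm diameter, sprung by up to 9 mm, on the crosspiece of the yoke 120 mm from the hinge; it swings down with the lever onto the nest's centre, and over coaster and cork it is squeezed back some 5 mm (8 N) at the lever's stop. Origin: on the crosspiece
- walnut_center (a point): centre of a dark brown wooden disc, 56 mm diameter, 8 mm thick: leave alone
- slate_center (a point): centre of a dark grey slate disc, 56 mm diameter, 8 mm thick: leave alone
- teapot_a: brown clay teapot, 90 mm diameter, 84 mm high, about 145 mm from spout to handle, origin under its centre: leave alone
- teapot_b: darker clay teapot of the same size: leave alone
- spray: small white bottle with a blue label, 40 mm diameter, 110 mm high: leave alone
- brush: wooden brush lying on the table: leave alone
Not all that is in view belongs to the job. Of the things like the part that bears cork_center, leave any that is green; of the rest the larger one is meant. Leave any yellow look-alike of the part that bears coaster_center alone.

How it is judged:
By the outcome, as a careful person would: the job done as asked, in the order asked, and still so for the second after the job is handed in, while the arm keeps its last pose, push and grip.
It also fails if it takes over 64 s, if anything falls off the work surface, if the arm or the gripper's body presses on something with over 40 N, if the wrist force passes 120 N, or if a joint passes its speed limit or range.

## Robot

A 6-joint arm with a two-finger parallel gripper is mounted at the origin on the work surface. World frame = base frame: x ahead of the robot, y to its left, z up, the work surface at z = 0. Lengths are in mm, angles in degrees, forces in N, time in s.
With the tool pointing down it reaches from about 350 to 850 mm from the base axis. Payload 8.1 kg.
Tool frame: the origin (TCP) lies midway between the tips of the shut fingers; the grasp point (between the pads) lies 19 mm behind it; z points along the fingers, y is the line along which they close (so a half turn about z gives the same grasp; the last joint's range is limited). The gripper opens to 85 mm and grips with 20 to 120 N. Pads are 22 mm wide; open, the fingers measure 114 mm over their backs; the gripper's body (76 mm by 85 mm) begins 54 mm behind the grasp point. The pads swing forward as they close: fully open they stand 13 mm farther back than shut.
Start: joints at [-73.591, 7.471, 85.268, -0, 87.261, -4.893], TCP at [217.996, -559.002, 231.292] pointing down, gripper open.
Joint ranges: [-169.43, 169.43], [-51.17, 129.36], [1.28, 143.12], [-76.62, 256.62], [0, 156.53], [-152.29, 152.29]. Speed limits (degrees/s): [136.94, 136.94, 159.86, 180, 180, 180].

## Interface

Orientations are given as [roll, pitch, yaw] about the fixed x, y, z axes, in that order (R = Rz(yaw) Ry(pitch) Rx(roll)).
In Python, from bench import r gives the robot as it stands.
- The arm moves only by the tool step_arm, never from a script. Its arguments are lists of equal length, an entry for each row: "delta_pos": the shift along the world's x, y, z in units of 200 mm (1.0 is 200 mm), a list of three; "spin": the turn about the world's z in units of 180 degrees (1.0 is 180 degrees). In form: {"delta_pos": [[dx, dy, dz], ...], "spin": [spin, ...]}. A call has 1 to 8 rows; each row shifts and turns the commanded pose from where the row before left it; what a row does not reach is not made up. A row lasts 1/8 s, in which the tool goes at most 62.5 mm and 10.7 degrees, less where a joint would pass 70% of its speed; a pose out of reach is approached as far as the arm can. A call with a number of a shift or a turn outside -1 to 1 is refused whole. A call with a gripper value outside its range is refused whole. "gripper" is the opening, from -1 (shut) to 1 (fully open), set as the call begins (left out, the last holds). The fingers move at their own pace and stop on an object; "squeeze" is the grip in N (left out, the last holds). Time passes only in rows, so rows that do not move let the fingers close. It gives the time, the measured TCP pose, the force, the opening and the grip force at its end, in the units of the state.
- r.sense(): the state, without advancing time (a new reading comes with each control period).
- r.snapshot(name): name is "scene" or "top"; returns a dict with "pixels" (420x560x3 uint8, blue, green, red), "fx", "fy", "cx", "cy" (pixels), "camera_from_world" (4x4, takes a point from world to camera coordinates). Camera axes: x right, y up, looking along -z (the intrinsics and any distortion apply to the point x, -y, -z); pixel columns grow to the right and rows downward; lengths in mm; the calibration is good to about 2 mm. A picture is of the moment at which its call begins. There is no depth.
- r.hand_in(): hands the job in; it is judged then, once.
The state is a dict: "time": time; "joint_pos": joint angles; "qd": joint speeds; "joint_efforts": joint torques, N m; "tool_pos": TCP position; "tcp_rot": TCP orientation; "ft_force": force on the tool from outside, world axes, zero at the start; "wrist_torque": the same for the moment, N m; "finger_gap": finger opening in mm; "grip_force": force on a finger pad.
Only numpy, scipy, OpenCV 4.12 (cv2) and the standard library are available. Lean on these libraries where they do the work, as an engineer would, in place of code of your own. Each camera call takes 0.05 s, during which the arm holds its last target. There are 200 camera calls.

## Working session

There is one attempt and no reset: what is moved stays moved. The work goes in short steps, Python scripts to look and compute and a tool call to move; the robot and the scene stay as the last step left them, time stands still between calls to the robot, and variables do not carry over. Pictures are saved under pics/ and viewed, at most 10 in all, crops included, and the job is handed in when it is done.

Besides the shell and the picture viewer there is one more tool, called after "Emit:" in YAML: its name, and indented under it one key for each argument. step_arm: Moves the arm, as the interface text tells. Shifts and turns lie within -1 to 1; 1 stands for 200 mm of shift or 180 degrees of turn. Its arguments: {"type":"object","properties":{"delta_pos":{"type":"array","items":{"type":"array","items":{"type":"number","minimum":-1,"maximum":1}}},"spin":{"type":"array","items":{"type":"number","minimum":-1,"maximum":1}},"gripper":{"type":"number"},"squeeze":{"type":"number"}},"required":["delta_pos","spin"]}

```bash
mkdir -p pics; ls; python3 - <<'E'
from bench import r
import cv2,json,numpy as np
for n in("top","scene"):
    s=r.snapshot(n); cv2.imwrite(f"pics/{n}0.png",s["pixels"]); print(n,s["fx"],s["fy"],s["cx"],s["cy"],[k for k in s]);print(np.round(s["camera_from_world"],3).tolist())
E
```

```text
pics
top 427.90416436890865 427.90416436890865 285.44582024434357 213.24184931527068 ['pixels', 'fx', 'fy', 'cx', 'cy', 'camera_from_world']
[[0.026, -1.0, 0.016, -26.585], [0.988, 0.028, 0.151, -507.723], [-0.151, 0.012, 0.988, -1120.691], [0.0, 0.0, 0.0, 1.0]]
scene 511.29885499863957 511.29885499863957 282.78171407429784 211.8471653094375 ['pixels', 'fx', 'fy', 'cx', 'cy', 'camera_from_world']
[[0.834, 0.552, 0.003, -394.466], [-0.43, 0.645, 0.632, 130.184], [0.347, -0.528, 0.775, -1617.715], [0.0, 0.0, 0.0, 1.0]]
```

View pics/top0.png

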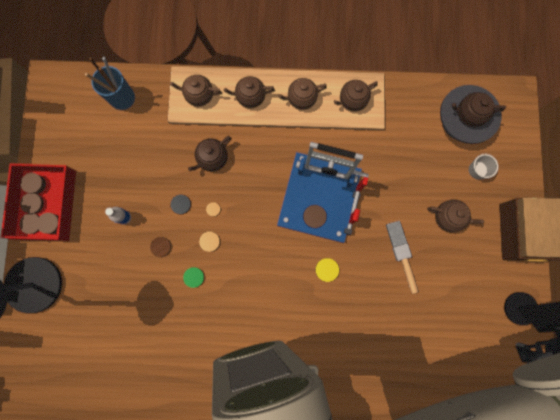

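View pics/scene0.png

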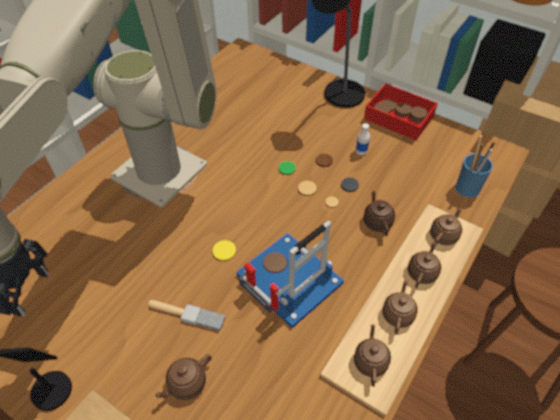

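The top view shows these candidates for the cork:
- large tan disc (209,242)
- small tan disc (213,210)
- green disc (193,277)
- walnut disc (161,246)
- slate disc (180,204)

I choose the large tan disc at (209,242). The press is at about (325,195), with the coaster at (315,216) and the red catch on its right at about (357,200). The yellow disc at (327,270) is a look-alike of the coaster, so I leave it alone.

```bash
cat > h.py <<'E'
import numpy as np,cv2
from bench import r
def cam(n):
    s=r.snapshot(n); return s
def proj(s,P):
    P=np.atleast_2d(P).astype(float);M=np.array(s["camera_from_world"]);c=P@M[:3,:3].T+M[:3,3]
    return np.c_[s["cx"]+s["fx"]*c[:,0]/-c[:,2], s["cy"]+s["fy"]*-c[:,1]/-c[:,2]]
def back(s,uv,z):
    M=np.array(s["camera_from_world"]);R=M[:3,:3];o=-R.T@M[:3,3]
    d=R.T@np.array([(uv[0]-s["cx"])/s["fx"],-(uv[1]-s["cy"])/s["fy"],-1]);return o+d*(z-o[2])/d[2]
def blob(s,lo,hi,box):
    h=cv2.cvtColor(s["pixels"],cv2.COLOR_BGR2HSV);m=cv2.inRange(h,np.array(lo),np.array(hi))
    k=np.zeros_like(m);x0,y0,x1,y1=box;k[y0:y1,x0:x1]=m[y0:y1,x0:x1]
    n,l,st,c=cv2.connectedComponentsWithStats(k);i=1+np.argmax(st[1:,4]);return c[i],st[i,4],(l==i).astype(np.uint8)
def press(p,P):
    a=p[2];P=np.atleast_2d(P);c,s=np.cos(a),np.sin(a);return np.c_[p[0]+c*P[:,0]-s*P[:,1],p[1]+s*P[:,0]+c*P[:,1],P[:,2]]
E
python3 - <<'E'
from h import *
t=cam("top");s=cam("scene")
for S,pts in((t,[(209,242),(213,210),(315,216),(195,277),(193,158)]),(s,[(307,188),(332,202),(275,262)])):
    hs=cv2.cvtColor(S["pixels"],cv2.COLOR_BGR2HSV)
    print([(p,hs[p[1],p[0]].tolist(),back(S,p,8).round().tolist()) for p in pts])
cv2.imwrite("pics/crop.png",np.hstack([cv2.resize(t["pixels"][120:290,140:390],None,fx=2.2,fy=2.2,interpolation=2)[:374,:550],cv2.resize(s["pixels"][215:330,230:350],None,fx=2,fy=3,interpolation=2)[:374]] if 0 else [cv2.resize(t["pixels"][130:290,140:390],None,fx=3.2,fy=3.2,interpolation=2)]))
cv2.imwrite("pics/crop2.png",cv2.resize(s["pixels"][215:330,220:360],None,fx=5,fy=5,interpolation=2))
E
```

```text
[((209, 242), [17, 129, 220], [427.0, 195.0, 8.0]), ((213, 210), [16, 132, 220], [516.0, 188.0, 8.0]), ((315, 216), [11, 113, 108], [508.0, -96.0, 8.0]), ((195, 277), [65, 148, 153], [331.0, 227.0, 8.0]), ((193, 158), [13, 162, 148], [664.0, 252.0, 8.0])]
[((307, 188), [18, 115, 223], [434.0, 193.0, 8.0]), ((332, 202), [18, 113, 225], [526.0, 186.0, 8.0]), ((275, 262), [13, 103, 134], [504.0, -85.0, 8.0])]
```

View pics/crop.png

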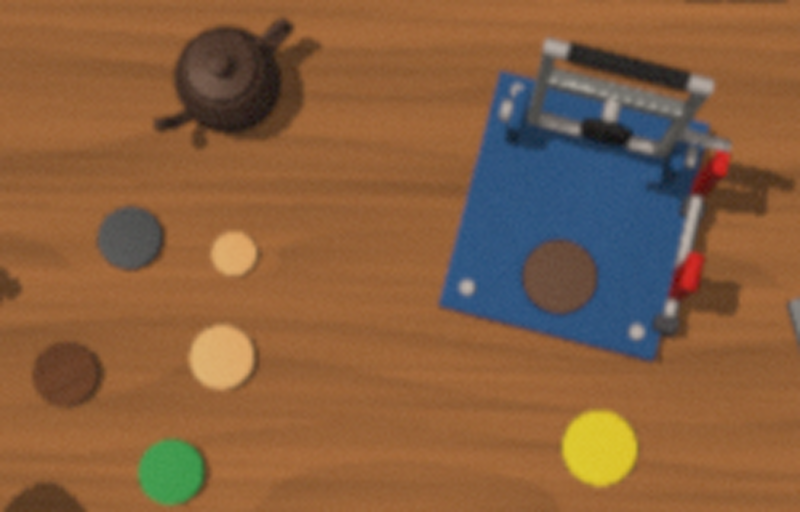

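View pics/crop2.png

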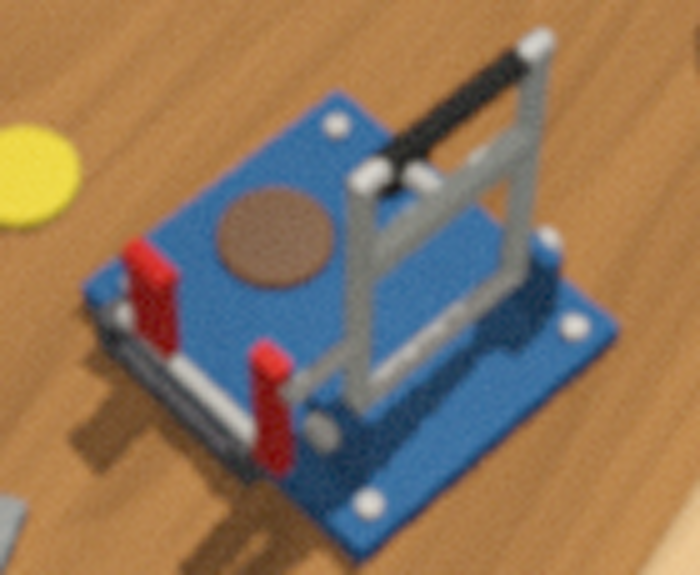

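The crops confirm the choice: the cork is the large tan disc at crop (222,357), next to a smaller tan disc and a green one. Three base corners of the press are clear in the top view, and all four in the scene view. The lever is upright and the red paddles are locked.

```bash
python3 - <<'E'
from h import *
from scipy.optimize import least_squares
t=cam("top");s=cam("scene")
corn=dict(fl=(-50,95,18),fr=(-50,-95,18),bl=(165,95,18),br=(165,-95,18))
T=[('fl',277.8,225.3),('fr',344.7,242.5),('bl',296.6,152.5)];C=[('fl',287.6,233.4),('fr',237,272),('bl',343.4,280),('br',292,327)]
ct,at,_=blob(t,(5,60,60),(20,180,140),(298,200,333,233));cs,as_,_=blob(s,(5,60,60),(20,180,170),(258,248,292,276))
print("coaster",ct,at,cs,as_,back(t,ct,22),back(s,cs,22))
def res(p,cams="ts"):
    o=[]
    if 't' in cams:
        o+=[proj(t,press(p,corn[k]))[0]-(u,v) for k,u,v in T]; o.append(2*(proj(t,press(p,(0,0,22)))[0]-ct))
    if 's' in cams:
        o+=[proj(s,press(p,corn[k]))[0]-(u,v) for k,u,v in C]; o.append(2*(proj(s,press(p,(0,0,22)))[0]-cs))
    return np.ravel(o)
for c in("ts","t","s"):
    q=least_squares(res,[508,-96,-.25],args=(c,),x_scale=[1,1,.01]);print(c,q.x.round(2),np.degrees(q.x[2]),np.round(q.fun,1))
a,n,_=blob(t,(10,70,170),(25,200,255),(193,226,225,258));b,m,_=blob(s,(10,60,195),(25,200,255),(294,178,320,198))
print("cork",a,n,b,m,back(t,a,7),back(s,b,7))
p=least_squares(res,[508,-96,-.25],x_scale=[1,1,.01]).x
for nm,P in(("bar",(120,0,250)),("tip",(15,-97,117)),("stop",(-70,0,60))): print(nm,press(p,P).round(1),proj(t,press(p,P)).round(1),proj(s,press(p,P)).round(1))
print(r.sense())
E
```

```text
coaster [314.45822102 215.97843666] 371 [274.53191489 262.27659574] 329 [505.45419511 -93.06433136  22.        ] [509.10361368 -94.45211385  22.        ]
ts [ 5.0751e+02 -9.4270e+01 -2.2000e-01] -12.840982443554553 [-0.9 -0.9 -0.6 -1.  -0.6 -1.4  0.9 -1.5 -1.  -0.8 -1.9 -0.  -0.1  0.1
 -0.4 -1.3 -0.9 -0.6]
t [ 5.0505e+02 -9.4400e+01 -2.3000e-01] -12.91250602937594 [-0.9 -0.1 -0.6 -0.  -0.5 -0.5  1.   0.3]
s [ 5.0968e+02 -9.4340e+01 -2.3000e-01] -13.016753950549955 [-0.2 -0.4 -1.3  0.3  0.6  0.7  0.1 -0.8  0.4  0.1]
cork [208.4984985  241.03903904] 333 [307.07692308 186.76410256] 195 [429.87715282 196.21487468   7.        ] [431.44944046 197.76933908   7.        ]
bar [[ 624.5 -120.9  250. ]] [[335.9 149.8]] [[309.6 237.8]]
tip [[ 500.6 -192.2  117. ]] [[356.7 213.5]] [[248.9 266.9]]
stop [[439.3 -78.7  60. ]] [[309.8 238.6]] [[256.2 238.3]]
{'time': 0.3, 'joint_pos': array([-7.35899127e+01,  7.48923950e+00,  8.52886498e+01,  5.11079318e-04,
        8.72632422e+01, -4.89299612e+00]), 'qd': array([-0.0284828 , -0.04094538, -0.20639755, -0.12563385,  0.05699005,
        0.03520562]), 'joint_efforts': array([-2.57635229e-04, -5.68577063e+01, -5.00030887e+01, -2.11163019e-04,
        8.35078186e-03,  4.71590579e-05]), 'tool_pos': array([ 217.94871305, -558.80133769,  230.90366312]), 'tcp_rot': array([-1.79959062e+02, -4.01693342e-03,  2.13030574e+01]), 'ft_force': array([0.52906877, 0.52586066, 0.26672341]), 'wrist_torque': array([ 0.05073602, -0.0012886 ,  0.00552486]), 'grip_force': 0.0, 'finger_gap': 85.60219309947945}
```

Emit:
step_arm:
  delta_pos:
    - [0.115,0.225,0]
    - [0.115,0.225,0]
    - [0.115,0.225,0]
    - [0.115,0.225,0]
    - [0.115,0.225,0]
    - [0.115,0.225,0]
    - [0.115,0.225,0]
    - [0.115,0.225,0]
  spin: [0.039,0.039,0.039,0.039,0.039,0.039,0.039,0.039]
  gripper: 0.75

```text
time: 1.3
tool_pos: [402.5, -197.5, 231.5]
tcp_rot: [180.0, 0.0, 77.7]
ft_force: [1.2, -0.1, 0.4]
finger_gap: 74.6
grip_force: 0.0
```

Emit:
step_arm:
  delta_pos:
    - [0.02,0.245,0]
    - [0.02,0.245,0]
    - [0.02,0.245,0]
    - [0.02,0.245,0]
    - [0.02,0.245,-0.1]
    - [0.02,0.245,-0.15]
    - [0.02,0.245,-0.15]
    - [0.01,0.245,-0.15]
  spin: [0,0,0,0,0,0,0,0]

```text
time: 2.3
tool_pos: [432.1, 194.8, 120.7]
tcp_rot: [179.9, -0.0, 77.5]
ft_force: [1.2, 0.2, 0.5]
finger_gap: 74.8
grip_force: 0.0
```

Emit:
step_arm:
  delta_pos:
    - [0,0,-0.1]
    - [0,0,0]
    - [0,0,0]
  spin: [0,0,0]

```text
time: 2.68
tool_pos: [432.6, 192.8, 102.3]
tcp_rot: [179.9, -0.0, 77.4]
ft_force: [-0.1, -0.1, 0.3]
finger_gap: 74.8
grip_force: 0.0
```

Emit:
step_arm:
  delta_pos:
    - [-0.01,0.02,-0.15]
    - [0,0,-0.15]
    - [0,0,-0.1]
    - [0,0,-0.05]
    - [0,0,0]
    - [0,0,0]
  spin: [0,0,0,0,0,0]
  gripper: 0.53

```text
time: 3.42
tool_pos: [431.2, 197.2, 12.7]
tcp_rot: [179.9, -0.1, 77.4]
ft_force: [-0.1, -0.3, -0.9]
finger_gap: 65.3
grip_force: 0.0
```

Emit:
step_arm:
  delta_pos:
    - [0,0,-0.02]
    - [0,0,-0.015]
    - [0,0,0]
  spin: [0,0,0]

```text
time: 3.8
tool_pos: [429.7, 197.0, 4.0]
tcp_rot: [-180.0, 0.0, 77.5]
ft_force: [-0.0, 1.1, -0.4]
finger_gap: 65.5
grip_force: 0.0
```

```bash
python3 - <<'E'
from h import *
s=cam("scene");t=cam("top")
a=s["pixels"][140:230,260:370]; b=t["pixels"][190:290,150:270]
cv2.imwrite("pics/g1.png",np.hstack([cv2.resize(a,(480,400),interpolation=2)[:, :400],cv2.resize(b,(400,400),interpolation=2)]))
E
```

```text
(no output)
```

View pics/g1.png

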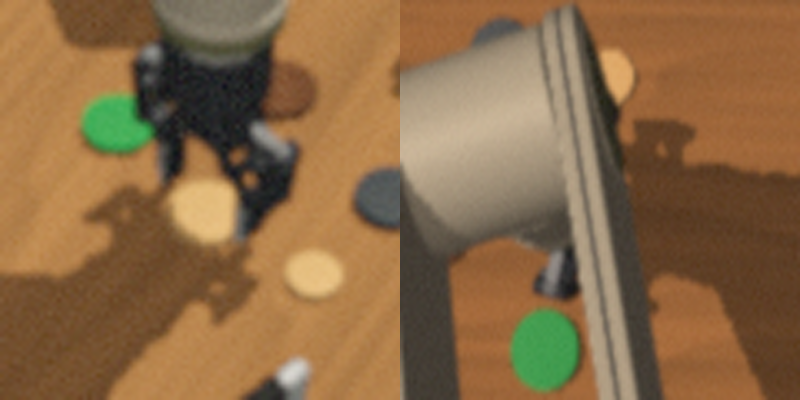

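The fingers straddle the cork: in the left crop the tips are at its left and right edges and the cork is at about (205,210). I go on down slowly until they touch the table.

Emit:
step_arm:
  delta_pos:
    - [0,0,-0.015]
    - [0,0,0]
    - [0,0,-0.01]
    - [0,0,0]
  spin: [0,0,0,0]

```text
time: 4.4
tool_pos: [429.8, 196.9, -0.9]
tcp_rot: [-180.0, 0.0, 77.5]
ft_force: [-0.4, 0.7, 0.1]
finger_gap: 65.3
grip_force: 0.0
```

Emit:
step_arm:
  delta_pos:
    - [0,0,-0.005]
    - [0,0,0]
  spin: [0,0]

```text
time: 4.65
tool_pos: [429.9, 197.0, -1.8]
tcp_rot: [-180.0, 0.0, 77.5]
ft_force: [-0.2, 0.4, 0.7]
finger_gap: 65.4
grip_force: 0.0
```

Emit:
step_arm:
  delta_pos:
    - [0,0,-0.01]
    - [0,0,0]
    - [0,0,-0.005]
    - [0,0,0]
  spin: [0,0,0,0]

```text
time: 5.15
tool_pos: [429.9, 197.0, -4.8]
tcp_rot: [-180.0, 0.0, 77.5]
ft_force: [0.1, -0.3, -0.7]
finger_gap: 65.2
grip_force: 0.0
```

Emit:
step_arm:
  delta_pos:
    - [0,0,0]
    - [0,0,0]
    - [0,0,0]
    - [0,0,0]
  spin: [0,0,0,0]
  gripper: 0.2
  squeeze: 20

```text
time: 5.65
tool_pos: [431.0, 197.3, -3.8]
tcp_rot: [179.9, -0.1, 77.5]
ft_force: [0.7, -0.5, 5.3]
finger_gap: 54.4
grip_force: 24.6
```

Emit:
step_arm:
  delta_pos:
    - [0,0,0]
    - [0,0,0.015]
    - [0,0,0]
  spin: [0,0,0]
  gripper: 0.42

```text
time: 6.02
tool_pos: [430.0, 197.0, -1.6]
tcp_rot: [180.0, -0.0, 77.5]
ft_force: [0.5, -0.3, -1.3]
finger_gap: 60.7
grip_force: 0.0
```

Emit:
step_arm:
  delta_pos:
    - [0,0,0]
    - [0,0,0]
    - [0,0,0]
  spin: [0,0,0]
  gripper: 0.2
  squeeze: 25

```text
time: 6.4
tool_pos: [430.0, 197.0, -1.4]
tcp_rot: [-180.0, 0.0, 77.5]
ft_force: [-2.5, -0.0, 6.1]
finger_gap: 54.4
grip_force: 25.3
```

Emit:
step_arm:
  delta_pos:
    - [0,0,0.1]
    - [0,0,0.2]
    - [0,0,0.2]
    - [0,0,0.2]
    - [0,0,0]
  spin: [0,0,0,0,0]

```text
time: 7.02
tool_pos: [432.5, 197.9, 142.2]
tcp_rot: [179.6, -0.2, 77.5]
ft_force: [0.4, -0.7, -0.3]
finger_gap: 54.2
grip_force: 26.5
```

Emit:
step_arm:
  delta_pos:
    - [0.045,-0.18,0]
    - [0.045,-0.18,0]
    - [0.045,-0.18,0]
    - [0.045,-0.18,0]
    - [0.045,-0.18,0]
    - [0.045,-0.18,0]
    - [0.045,-0.18,0]
    - [0.06,-0.2,-0.05]
  spin: [0,0,0,0,0,0,0,0]

```text
time: 8.02
tool_pos: [505.1, -96.1, 127.6]
tcp_rot: [-180.0, -0.0, 77.5]
ft_force: [0.5, 0.2, -1.0]
finger_gap: 54.6
grip_force: 26.5
```

Emit:
step_arm:
  delta_pos:
    - [0,0,-0.1]
    - [0,0,-0.1]
    - [0,0,-0.1]
    - [0,0,-0.05]
    - [0,0,0]
    - [0,0,0]
  spin: [0,0,0,0,0,0]

```text
time: 8.78
tool_pos: [505.5, -95.1, 58.9]
tcp_rot: [180.0, 0.0, 77.5]
ft_force: [-0.9, 0.2, 0.5]
finger_gap: 54.2
grip_force: 26.6
```

```bash
python3 - <<'E'
from h import *
s=cam("scene");t=cam("top")
a=s["pixels"][200:310,210:340]; b=t["pixels"][140:260,260:390]
cv2.imwrite("pics/g2.png",np.hstack([cv2.resize(a,(473,400),interpolation=2)[:, :473],cv2.resize(b,(320,400),interpolation=2)]))
E
```

```text
(no output)
```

View pics/g2.png

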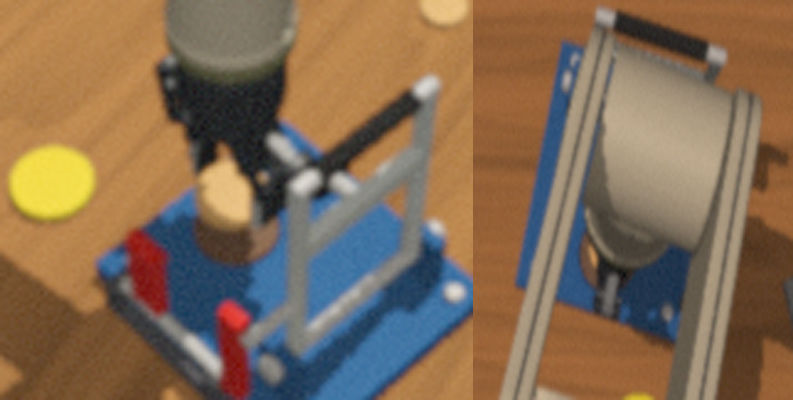

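```bash
cat >> h.py <<'E'
def disc(s,c,R,z0,z1):
    a=np.linspace(0,2*np.pi,120);q=np.r_[np.c_[c[0]+R*np.cos(a),c[1]+R*np.sin(a),0*a+z0],np.c_[c[0]+R*np.cos(a),c[1]+R*np.sin(a),0*a+z1]]
    return proj(s,q)
E
python3 - <<'E'
from h import *
s=cam("scene");S=s["pixels"]
h=cv2.cvtColor(S,cv2.COLOR_BGR2HSV)
for row in range(244,276,3): print(row,[f"{a[0]},{a[1]},{a[2]}" for a in h[row,238:272:2].tolist()])
for c in((509,-94.4),(507,-94)):
    d=disc(s,c,28,60.3,68.3);k=disc(s,c,32,13,22);print(c,d.min(0),d.max(0),k.min(0),k.max(0),proj(s,(*c,68.3)))
E
```

```text
244 ['15,144,188', '16,146,191', '16,156,182', '15,146,180', '16,146,183', '16,144,189', '15,145,186', '15,148,184', '15,151,188', '15,140,191', '15,147,182', '15,147,185', '15,119,150', '17,29,61', '150,18,28', '17,137,80', '16,141,175']
247 ['16,142,188', '15,145,181', '16,154,176', '16,147,187', '16,144,190', '15,147,187', '15,149,187', '16,149,190', '16,146,187', '15,147,182', '16,151,183', '15,150,179', '14,132,160', '14,106,113', '17,126,192', '18,118,221', '18,112,231']
250 ['15,144,182', '15,149,185', '16,143,189', '15,144,189', '15,150,185', '16,145,188', '15,144,189', '15,146,184', '16,142,183', '15,151,179', '16,150,178', '15,150,177', '14,131,175', '16,134,167', '18,124,205', '18,112,229', '18,115,231']
253 ['16,145,185', '16,150,187', '15,144,186', '15,146,187', '17,154,186', '16,151,186', '15,149,181', '16,149,180', '16,147,180', '15,150,177', '13,124,173', '138,36,141', '110,100,151', '15,87,143', '18,121,206', '18,112,231', '19,113,231']
256 ['15,145,187', '15,147,185', '16,150,184', '15,144,188', '15,152,183', '16,149,181', '15,149,178', '15,148,177', '13,123,170', '
[... 1158 characters left out ...]
0,149', '3,228,142', '179,192,129', '140,80,89', '105,167,98', '105,156,100', '106,150,102', '106,149,101', '106,146,91', '114,59,69', '178,60,68']
274 ['106,155,120', '104,172,148', '106,147,134', '138,55,70', '1,205,113', '3,251,124', '1,236,124', '1,201,132', '176,182,125', '117,100,82', '105,148,100', '105,160,97', '104,175,99', '104,169,98', '104,175,96', '104,157,101', '104,161,100']
(509, -94.4) [263.63642809 243.70496308] [285.03663499 263.07860102] [262.59894756 252.4199976 ] [286.41805003 274.18897835] [[274.33849221 252.4173084 ]]
(507, -94) [263.09695574 243.26272742] [284.48286394 262.613427  ] [262.07421743 251.98427969] [285.87782007 273.72807407] [[273.79196336 251.9633372 ]]
```

The scene view shows the cork held flat above the coaster, and its left edge sits within about 1 mm of concentric. I lower it now.

Emit:
step_arm:
  delta_pos:
    - [0,0,-0.08]
    - [0,0,-0.06]
    - [0,0,-0.03]
    - [0,0,-0.01]
    - [0,0,0]
    - [0,0,-0.01]
    - [0,0,0]
  spin: [0,0,0,0,0,0,0]

```text
time: 9.8
tool_pos: [505.5, -95.1, 20.8]
tcp_rot: [179.9, 0.0, 77.5]
ft_force: [1.2, -0.4, 1.0]
finger_gap: 54.0
grip_force: 26.7
```

Emit:
step_arm:
  delta_pos:
    - [0,0,-0.005]
    - [0,0,0]
  spin: [0,0]

```text
time: 10.05
tool_pos: [505.6, -95.2, 20.7]
tcp_rot: [179.9, 0.0, 77.5]
ft_force: [-3.6, 0.4, 11.6]
finger_gap: 54.3
grip_force: 27.6
```

```bash
python3 - <<'E'
from h import *
s=cam("scene");S=s["pixels"]
cv2.imwrite("pics/g3.png",cv2.resize(S[225:290,225:320],None,fx=8,fy=8,interpolation=2))
E
```

```text
(no output)
```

View pics/g3.png

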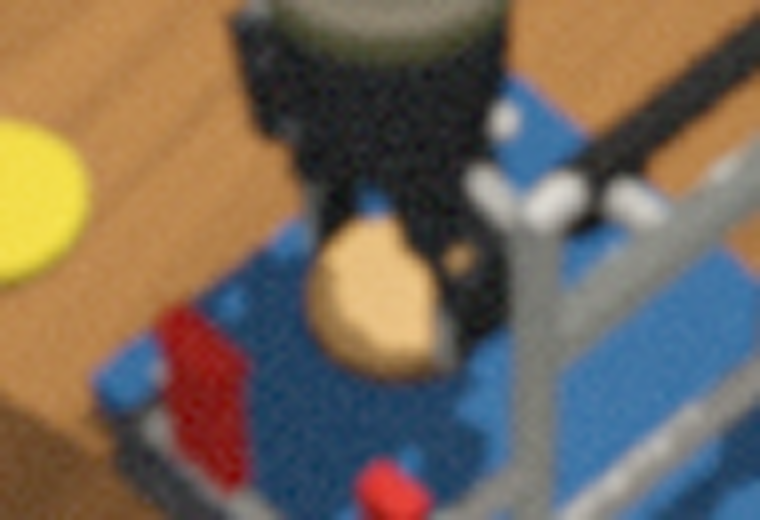

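The cork sits on the coaster and the contact force is 12 N. I ease off, release and rise.

Emit:
step_arm:
  delta_pos:
    - [0,0,0.005]
    - [0,0,0]
  spin: [0,0]

```text
time: 10.35
tool_pos: [505.3, -95.1, 20.7]
tcp_rot: [180.0, 0.0, 77.5]
ft_force: [-1.8, 0.1, 4.9]
finger_gap: 54.3
grip_force: 27.1
```

Emit:
step_arm:
  delta_pos:
    - [0,0,0]
    - [0,0,0]
    - [0,0,0]
    - [0,0,0.03]
    - [0,0,0.1]
    - [0,0,0.2]
    - [0,0,0.25]
    - [-0.1,0,0.25]
  spin: [0,0,0,0,0,0,0,0]
  gripper: 0.65

```text
time: 11.35
tool_pos: [485.2, -95.0, 188.4]
tcp_rot: [180.0, -0.0, 77.5]
ft_force: [1.0, 0.4, 0.0]
finger_gap: 70.3
grip_force: 0.0
```

Emit:
step_arm:
  delta_pos:
    - [-0.2,-0.1,0]
    - [-0.2,-0.2,0]
    - [-0.2,-0.2,0]
    - [-0.15,-0.2,0]
    - [0,-0.15,0]
    - [0,0,0]
  spin: [0,0,0,0,0,0]
  gripper: -1

```text
time: 12.1
tool_pos: [334.5, -266.6, 186.9]
tcp_rot: [180.0, 0.0, 77.3]
ft_force: [-0.4, 0.4, -0.1]
finger_gap: 0.2
grip_force: 0.0
```

```bash
python3 - <<'E'
from h import *
s=cam("scene");t=cam("top")
a=s["pixels"][225:305,225:305]; b=t["pixels"][170:250,275:375]
cv2.imwrite("pics/g4.png",np.hstack([cv2.resize(a,(400,400),interpolation=2),cv2.resize(b,(400,320),interpolation=2)]) if 0 else np.hstack([cv2.resize(a,(400,400),interpolation=2),cv2.copyMakeBorder(cv2.resize(b,(400,320),interpolation=2),0,80,0,0,0)]))
for S,n,box in((t,"t",(295,195,335,237)),(s,"s",(256,246,294,278))):
    c,m,_=blob(S,(12,70,130),(25,200,255),box); print(n,c,m,back(S,c,29),"coaster", disc(S,(0,0),1,0,1).shape)
E
```

```text
t [315.57771261 215.7829912 ] 341 [505.04063091 -95.55248839  29.        ] coaster (240, 2)
s [274.20615385 261.47076923] 325 [509.59605602 -96.61119075  29.        ] coaster (240, 2)
```

View pics/g4.png

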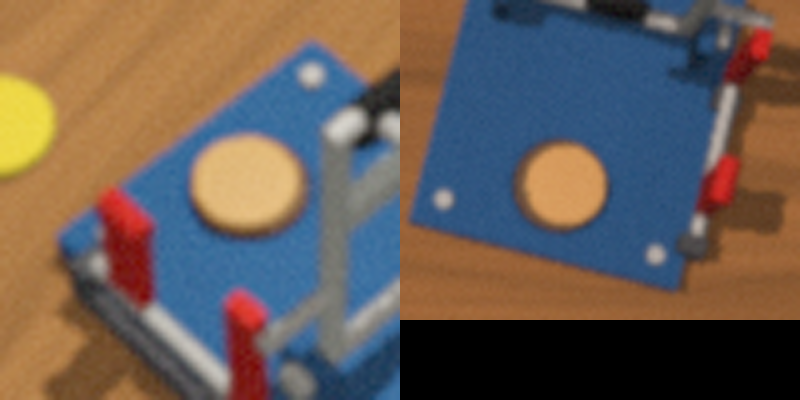

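The top and scene views agree that the cork lies flat but about 2.3 mm too far towards -y: (315.6,215.8) against the coaster at (314.5,216.0) in the top view. I regrip it, lift it a little, shift it +2.3 mm in y and lay it down again.

Emit:
step_arm:
  delta_pos:
    - [0.1,0.2,0]
    - [0.15,0.2,0]
    - [0.2,0.2,0]
    - [0.2,0.2,0]
    - [0.205,0.06,0]
    - [0,0,0]
  spin: [0,0,0,0,0,0]
  gripper: 0.6

```text
time: 12.95
tool_pos: [507.4, -90.0, 185.6]
tcp_rot: [-179.9, -0.0, 77.7]
ft_force: [-0.4, 0.5, 0.0]
finger_gap: 68.2
grip_force: 0.0
```

Emit:
step_arm:
  delta_pos:
    - [0,0,-0.25]
    - [0,0,-0.25]
    - [0,0,-0.2]
    - [0,0,-0.06]
    - [0,0,-0.04]
    - [0,0,0]
    - [0,0,0]
  spin: [0,0,0,0,0,0,0]

```text
time: 13.82
tool_pos: [507.3, -93.4, 28.0]
tcp_rot: [179.8, 0.0, 77.5]
ft_force: [0.7, 0.2, 0.0]
finger_gap: 68.3
grip_force: 0.0
```

Emit:
step_arm:
  delta_pos:
    - [-0.01,-0.008,0]
    - [0,0,-0.02]
    - [0,0,-0.015]
    - [0,0,0]
  spin: [0,0,0,0]

```text
time: 14.32
tool_pos: [503.6, -94.5, 18.8]
tcp_rot: [-179.9, -0.0, 77.5]
ft_force: [-0.6, -0.6, 0.7]
finger_gap: 68.1
grip_force: 0.0
```

Emit:
step_arm:
  delta_pos:
    - [0,0,0]
    - [0,0,0]
    - [0,0,0]
    - [0,0,0]
  spin: [0,0,0,0]
  gripper: 0.2

```text
time: 14.82
tool_pos: [504.2, -94.6, 19.5]
tcp_rot: [180.0, -0.0, 77.5]
ft_force: [-0.8, -0.2, 1.8]
finger_gap: 54.7
grip_force: 26.6
```

Emit:
step_arm:
  delta_pos:
    - [0,0,0.015]
    - [0,0,0]
    - [0.0025,0.0115,0]
    - [0,0,0]
  spin: [0,0,0,0]

```text
time: 15.32
tool_pos: [504.4, -92.1, 22.2]
tcp_rot: [-180.0, -0.0, 77.5]
ft_force: [-0.3, -0.3, 0.2]
finger_gap: 54.4
grip_force: 26.4
```

Emit:
step_arm:
  delta_pos:
    - [0.005,0,0]
    - [0,0,-0.01]
    - [0,0,-0.004]
    - [0,0,0]
  spin: [0,0,0,0]

```text
time: 15.82
tool_pos: [505.4, -92.3, 19.5]
tcp_rot: [-180.0, -0.0, 77.5]
ft_force: [-2.0, 0.4, 1.7]
finger_gap: 54.4
grip_force: 26.6
```

Emit:
step_arm:
  delta_pos:
    - [0,0,0]
    - [0,0,0]
    - [0,0,0]
    - [0,0,0.03]
    - [0,0,0.1]
    - [0,0,0.2]
    - [0,0,0.25]
    - [-0.1,0,0.25]
  spin: [0,0,0,0,0,0,0,0]
  gripper: 0.65

```text
time: 16.82
tool_pos: [485.7, -92.3, 187.6]
tcp_rot: [180.0, -0.0, 77.5]
ft_force: [0.3, -0.9, 1.0]
finger_gap: 70.6
grip_force: 0.0
```

Emit:
step_arm:
  delta_pos:
    - [-0.2,-0.1,0]
    - [-0.2,-0.2,0]
    - [-0.2,-0.2,0]
    - [-0.15,-0.2,0]
    - [0,-0.15,0]
    - [0,0,0]
  spin: [0,0,0,0,0,0]
  gripper: -1

```text
time: 17.58
tool_pos: [335.0, -263.9, 186.1]
tcp_rot: [180.0, 0.0, 77.3]
ft_force: [0.1, 0.7, -0.7]
finger_gap: 0.1
grip_force: 0.0
```

```bash
python3 - <<'E'
from h import *
s=cam("scene");t=cam("top")
for S,n,box in((t,"t",(295,195,335,237)),(s,"s",(256,246,294,278))):
    c,m,_=blob(S,(12,70,130),(25,200,255),box); print(n,c,m,back(S,c,29))
E
```

```text
t [314.78901734 215.69075145] 346 [505.23491901 -93.39101614  29.        ]
s [274.48136646 260.85714286] 322 [509.10736271 -94.57766816  29.        ]
```

The offset is now under 0.5 mm in both cameras. Next is the catch: I approach the paddle from the inside with shut fingers.

Emit:
step_arm:
  delta_pos:
    - [0.215,0.135,0]
    - [0.215,0.135,0]
    - [0.215,0.135,0]
    - [0.215,0.14,0]
    - [0,0,-0.15]
    - [0,0,-0.2]
    - [0,0,-0.18]
    - [0,0,0]
  spin: [0,0,0,0,0,0,0,0]

```text
time: 18.68
tool_pos: [504.8, -150.8, 76.3]
tcp_rot: [-179.6, -0.1, 77.6]
ft_force: [-0.6, -0.1, 0.4]
finger_gap: -0.0
grip_force: 0.0
```

Emit:
step_arm:
  delta_pos:
    - [-0.015,-0.065,0]
    - [-0.015,-0.065,0]
    - [-0.015,-0.065,0]
    - [-0.015,-0.065,0]
    - [-0.015,-0.065,0]
    - [-0.015,-0.065,0]
    - [-0.015,-0.065,0]
    - [-0.015,-0.065,0]
  spin: [0,0,0,0,0,0,0,0]

```text
time: 19.68
tool_pos: [483.2, -258.2, 79.4]
tcp_rot: [-180.0, -0.0, 77.5]
ft_force: [0.5, 0.1, -0.3]
finger_gap: -0.2
grip_force: 0.0
```

```bash
python3 - <<'E'
from h import *
s=cam("scene")
cv2.imwrite("pics/g5.png",cv2.resize(s["pixels"][220:330,200:340],None,fx=5,fy=5,interpolation=2))
E
```

```text
(no output)
```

View pics/g5.png

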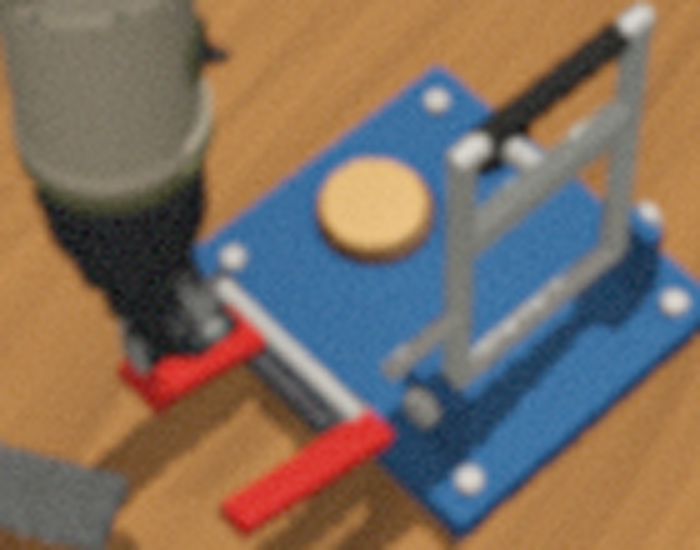

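The catch lies fully outward and both red parts are down beside the base. The cork is undisturbed at (375,205) in the crop. Next I move above the bar.

Emit:
step_arm:
  delta_pos:
    - [0,0,0.2]
    - [0,0,0.25]
    - [0,0,0.25]
    - [0,0,0.25]
    - [0,0.1,0.2]
    - [0.15,0.15,0]
    - [0.2,0.15,0]
    - [0.2,0.15,0]
  spin: [0,0,0,0,0,0,0,0]
  gripper: 0.3

```text
time: 20.72
tool_pos: [594.6, -146.5, 309.8]
tcp_rot: [180.0, 0.0, 77.4]
ft_force: [0.4, -1.2, 1.8]
finger_gap: 55.9
grip_force: 0.0
```

Emit:
step_arm:
  delta_pos:
    - [0.14,0.14,0]
    - [0,0,0]
    - [0,0,0]
  spin: [0,0,0]

```text
time: 21.1
tool_pos: [621.3, -119.5, 309.2]
tcp_rot: [-180.0, 0.0, 77.5]
ft_force: [0.8, 0.9, 0.1]
finger_gap: 55.2
grip_force: 0.0
```

Emit:
step_arm:
  delta_pos:
    - [0,0,-0.15]
    - [0,0,-0.15]
    - [0,0,-0.08]
    - [0,0,0]
  spin: [0,0,0,0]

```text
time: 21.6
tool_pos: [620.4, -119.8, 232.3]
tcp_rot: [-179.9, -0.0, 77.4]
ft_force: [0.3, -0.5, 0.1]
finger_gap: 55.2
grip_force: 0.0
```

Emit:
step_arm:
  delta_pos:
    - [0,0,0]
    - [0,0,0]
    - [0,0,0]
    - [0,0,0]
    - [0,0,0]
    - [0,0,0]
  spin: [0,0,0,0,0,0]
  gripper: -1
  squeeze: 40

```text
time: 22.35
tool_pos: [622.5, -119.6, 235.3]
tcp_rot: [179.8, 0.0, 77.5]
ft_force: [-0.0, -1.2, 5.9]
finger_gap: 14.4
grip_force: 39.3
```

Emit:
step_arm:
  delta_pos:
    - [-0.091,0.021,-0.0045]
    - [-0.09,0.0205,-0.0135]
    - [-0.088,0.02,-0.0225]
    - [-0.086,0.0195,-0.0315]
  spin: [0,0,0,0]

```text
time: 22.85
tool_pos: [551.5, -103.2, 221.2]
tcp_rot: [179.7, 0.0, 77.5]
ft_force: [0.3, -0.4, 8.4]
finger_gap: 14.4
grip_force: 40.7
```

Emit:
step_arm:
  delta_pos:
    - [-0.082,0.019,-0.04]
    - [-0.078,0.018,-0.048]
    - [-0.073,0.017,-0.0555]
    - [-0.067,0.0155,-0.0625]
  spin: [0,0,0,0]

```text
time: 23.35
tool_pos: [491.4, -89.3, 179.0]
tcp_rot: [179.8, 0.0, 77.5]
ft_force: [3.2, -0.6, 1.7]
finger_gap: 14.6
grip_force: 40.8
```

Emit:
step_arm:
  delta_pos:
    - [-0.061,0.014,-0.069]
    - [-0.054,0.0125,-0.075]
    - [-0.047,0.0105,-0.08]
    - [-0.039,0.009,-0.0845]
  spin: [0,0,0,0]

```text
time: 23.85
tool_pos: [451.7, -80.3, 117.0]
tcp_rot: [179.7, -0.0, 77.5]
ft_force: [6.1, 0.1, 1.7]
finger_gap: 14.4
grip_force: 41.6
```

Emit:
step_arm:
  delta_pos:
    - [-0.0305,0.007,-0.088]
    - [-0.022,0.005,-0.0905]
    - [-0.013,0.003,-0.08]
  spin: [0,0,0]

```text
time: 24.22
tool_pos: [438.6, -77.3, 64.4]
tcp_rot: [179.8, -0.0, 77.5]
ft_force: [10.3, -0.9, 3.5]
finger_gap: 14.4
grip_force: 40.9
```

Emit:
step_arm:
  delta_pos:
    - [-0.0045,0.001,-0.06]
    - [0,0,-0.03]
    - [0,0,0]
  spin: [0,0,0]
  squeeze: 60

```text
time: 24.6
tool_pos: [437.7, -77.1, 46.9]
tcp_rot: [179.8, -0.0, 77.5]
ft_force: [4.1, -0.6, 7.3]
finger_gap: 14.0
grip_force: 60.4
```

Emit:
step_arm:
  delta_pos:
    - [0,0,-0.01]
    - [0,0,0]
    - [0,0,-0.005]
    - [0,0,0]
  spin: [0,0,0,0]

```text
time: 25.1
tool_pos: [437.7, -77.1, 45.4]
tcp_rot: [179.9, 0.0, 77.5]
ft_force: [-2.9, 2.1, 21.9]
finger_gap: 14.1
grip_force: 61.9
```

Emit:
step_arm:
  delta_pos:
    - [0,0,-0.005]
    - [0,0,0]
    - [0,0,0]
  spin: [0,0,0]

```text
time: 25.48
tool_pos: [437.8, -77.1, 45.2]
tcp_rot: [179.9, 0.0, 77.5]
ft_force: [-7.9, 3.9, 32.0]
finger_gap: 14.1
grip_force: 63.1
```

The lever is against a stiff stop: 10 N more for 0.2 mm. I ease off a little and verify.

Emit:
step_arm:
  delta_pos:
    - [0,0,0.002]
    - [0,0,0]
    - [0,0,0]
    - [0,0,0]
  spin: [0,0,0,0]

```text
time: 25.98
tool_pos: [437.8, -77.1, 45.3]
tcp_rot: [179.9, 0.0, 77.5]
ft_force: [-5.5, 2.9, 28.1]
finger_gap: 13.9
grip_force: 62.3
```

```bash
python3 - <<'E'
from h import *
s=cam("scene")
cv2.imwrite("pics/g6.png",cv2.resize(s["pixels"][200:340,200:360],None,fx=4,fy=4,interpolation=2))
x=r.sense();print(x["tool_pos"],x["ft_force"])
E
```

```text
[437.77109237 -77.09965264  45.29141582] [-4.99425223  3.63876048 27.98346716]
```

View pics/g6.png

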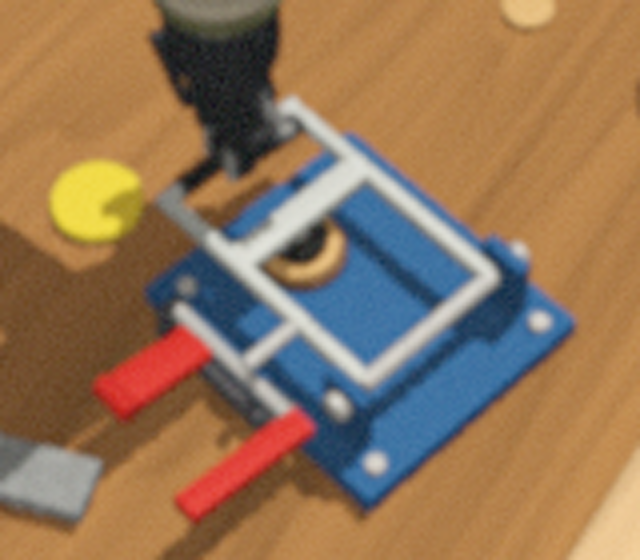

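The lever lies level with the foot on the cork at (305,245). The catch is fully out and the gripper still holds the bar at (215,165).

```bash
python3 -c "
from bench import r
print(r.hand_in())"
```

```text
the job is handed in; nothing more can be done
None
```

I handed the job in at about 26 s of the 64 s allowed: the cork is centred on the coaster to within about 0.5 mm, the catch was then flipped fully outward, and the lever is held down at its stop with the foot pressing the cork.

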